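# Sort the bangles into their dishes

## Task

Put the three open bangles away in the shallow round dishes, size to size: the largest bangle into the largest dish, the middle one into the middle dish and the smallest into the smallest, each lying flat on the dish floor. Set each one down gently without dropping it, and leave the solid round blocks, the pliers and the hammer where they are.

Things in the scene. Friction and masses are not known exactly. Their poses are not given: they have to be found in the camera images.
- bangle_large: The largest of three plain silver-grey bangles: a rigid open ring lying flat, outer diameter 66 mm, wall 3.5 mm, 24 mm high. Loose, 40 to 155 g. Origin: centre of its underside; z up along its axis; its yaw means nothing.
- dish_large: The largest of three shallow round dark steel dishes with a grey felt-coloured floor (rigid): outer diameter 98 mm, wall 4 mm (inner diameter 90 mm), rim 9 mm above the bench, flat floor 4 mm thick. Fixed to the bench for this job. Origin: centre of its underside, on the bench; z up.
- bangle_medium: The middle-sized of three plain silver-grey bangles: a rigid open ring lying flat, outer diameter 53 mm, wall 3.5 mm, 24 mm high. Loose, 40 to 155 g. Origin: centre of its underside; z up along its axis; its yaw means nothing.
- dish_medium: The middle-sized of three shallow round dark steel dishes with a grey felt-coloured floor (rigid): outer diameter 85 mm, wall 4 mm (inner diameter 77 mm), rim 9 mm above the bench, flat floor 4 mm thick. Fixed to the bench for this job. Origin: centre of its underside, on the bench; z up.
- bangle_small: The smallest of three plain silver-grey bangles: a rigid open ring lying flat, outer diameter 40 mm, wall 3.5 mm, 24 mm high. Loose, 40 to 155 g. Origin: centre of its underside; z up along its axis; its yaw means nothing.
- dish_small: The smallest of three shallow round dark steel dishes with a grey felt-coloured floor (rigid): outer diameter 72 mm, wall 4 mm (inner diameter 64 mm), rim 9 mm above the bench, flat floor 4 mm thick. Fixed to the bench for this job. Origin: centre of its underside, on the bench; z up.
- block_wide: A solid round bench block, closed flat top, of the same silver-grey metal as the bangles: diameter 58 mm, 20 mm high, about 400 g, loose. Not a bangle; it stays where it is. Origin: centre of its underside.
- block_narrow: A solid round bench block, closed flat top, of the same silver-grey metal as the bangles: diameter 46 mm, 20 mm high, about 250 g, loose. Not a bangle; it stays where it is. Origin: centre of its underside.
- pliers: Small pliers with red handles lying flat on the far side of the bench, 145 mm long, up to 60 mm wide, about 15 mm high, loose; they stay where they are. Origin: under the pivot; jaws along +y, handles along -y.
- hammer: Hammer, 220 mm long, lying flat on the far side of the bench, loose; it stays where it is. Wooden handle along its x, 26 mm thick; the steel head, 88 mm across, sits at its +x end. Origin: under the middle of its length.
Not all that is in view belongs to the job. Leave any blue look-alike of the bangle_small alone.

How it is judged:
By the outcome, as a careful person would: the job done as asked, in the order asked, and still so for the second after the job is handed in, with the robot touching nothing.
It also fails if it takes over 80 s, if anything falls off the work surface, if the arm or the gripper's body presses on something with over 40 N, if the wrist force passes 120 N, or if a joint passes its speed limit or range.

## Robot

A 6-joint arm with a two-finger parallel gripper is mounted at the origin on the work surface. World frame = base frame: x ahead of the robot, y to its left, z up, the work surface at z = 0. Lengths are in m, angles in degrees, forces in N, time in s.
With the tool pointing down it reaches from about 0.4 to 0.825 m from the base axis. Payload 7 kg.
Tool frame: the origin (TCP) lies on the centre line of the jaws, within the pads' length; the fingertips stand 19 mm ahead of it and the grasp point (between the pads) is the TCP (r.tip_extent is the distance from the TCP to the fingertips, in m); z points along the fingers, y is the line along which they close (so a half turn about z gives the same grasp; the last joint's range is limited). The gripper opens to 88 mm and grips with 3 to 60 N. Pads are 19 mm wide; open, the fingers measure 130 mm over their backs; the gripper's body (78 mm by 193 mm) begins 47 mm behind the grasp point.
Start: joints at [83.829, 20.546, 0.682, 0, -70.136, -16.507], TCP at [0.26, 0.623, 0.246] pointing down, gripper open.
Joint ranges: [-176.03, 176.03], [-82.01, 121.73], [-58.28, 71.71], [-173.87, 95.51], [-174.79, -0.11], [-173.66, 173.66]. Speed limits (degrees/s): [136.94, 136.94, 172.46, 180, 180, 180].

## Interface

Orientations are given as [roll, pitch, yaw] about the fixed x, y, z axes, in that order (R = Rz(yaw) Ry(pitch) Rx(roll)).
In Python, from plant import r gives the robot as it stands. The module is installed in compiled form; this text tells all that it offers.
- The arm moves only by the tool jog_arm, never from a script. Its argument "deltas" is a list that holds one entry, the list of rows, each a list of 5 numbers: the opening, from -1 (shut) to 1 (fully open), then the shift along the world's x, y, z in cm, then the turn about the world's z in rad. In form: [[[claw, dx, dy, dz, turn], ...]]. A call has 1 to 8 rows; each row shifts and turns the commanded pose from where the row before left it; what a row does not reach is not made up. A row lasts 1/8 s, in which the tool goes at most 62.5 mm and 10.7 degrees, less where a joint would pass 70% of its speed; a pose out of reach is approached as far as the arm can. A call with a gripper value outside its range is refused whole. The fingers move at their own pace and stop on an object; "force" is the grip in N (left out, the last holds). Time passes only in rows, so rows that do not move let the fingers close. It gives the time, the measured TCP pose, the force, the opening and the grip force at its end, in the units of the state.
- r.get_state(): the state, without advancing time (a new reading comes with each control period).
- r.capture(name): name is "scene" or "top" or "wrist"; returns the picture (480x640x3 uint8, blue, green, red); there is no depth.
- r.camera_info(name): a dict with "fx", "fy", "cx", "cy" (pixels), "k1" (the pictures are not rectified: a ray, as slopes to the right and down, at radius r is drawn at 1 + k1 r^2 times it, then the intrinsics apply), "view" (4x4, takes a point from world to camera coordinates). Camera axes: x right, y up, looking along -z (the intrinsics and any distortion apply to the point x, -y, -z); pixel columns grow to the right and rows downward; lengths in m; the calibration is good to about 2 mm. A picture is of the moment at which its call begins: read the wrist's pose just before it. camera_info takes no time and is no camera call; for the wrist camera it gives the pose at the moment of the call.
- r.close_job(): hands the job in; it is judged then, once.
The state is a dict: "time_s": time; "joints": joint angles; "qd": joint speeds; "joint_torque": joint torques, N m; "tcp_pos": TCP position; "eef_rot": TCP orientation; "contact_force": force on the tool from outside, world axes, zero at the start; "moment": the same for the moment, N m; "gripper_width": finger opening in m; "gripper_force": force on a finger pad.
Only numpy, scipy, OpenCV 4.12 (cv2) and the standard library are available. Lean on these libraries where they do the work, as an engineer would, in place of code of your own. Each camera call takes 0.05 s, during which the arm holds its last target. There are 200 camera calls.

## Working session

There is one attempt and no reset: what is moved stays moved. The work goes in short steps, Python scripts to look and compute and a tool call to move; the robot and the scene stay as the last step left them, time stands still between calls to the robot, and variables do not carry over. Pictures are saved under pics/ and viewed, at most 14 in all, crops included, and the job is handed in when it is done.

Besides the shell and the picture viewer there is one more tool, called as name([rows], argument=value, ...), one row to a line, values as JSON. jog_arm: Moves the arm, as the interface text tells. Its arguments: {"type":"object","properties":{"deltas":{"type":"array"},"force":{"type":"number"}},"required":["deltas"]}

```bash
mkdir -p pics
python3 - <<'E'
from plant import r
import cv2
for n in("top","scene"):
    cv2.imwrite(f"pics/{n}0.png",r.capture(n))
    c=r.camera_info(n);print(n,{k:c[k] for k in c if k!="view"});print(c["view"])
s=r.get_state();print(s["time_s"],s["tcp_pos"],s["eef_rot"],s["gripper_width"])
E
```

```text
top {'fx': 553.6090475952318, 'fy': 553.6090475952318, 'cx': 311.63403907394365, 'cy': 245.15670261714274, 'k1': -0.030941944066223435}
[[ 0.02585313 -0.99949181 -0.01864781  0.06507366]
 [ 0.99637148  0.0242503   0.08158304 -0.57493907]
 [-0.08108937 -0.02068932  0.99649208 -1.03640784]
 [ 0.          0.          0.          1.        ]]
scene {'fx': 438.22554378327294, 'fy': 438.22554378327294, 'cx': 325.94057663702864, 'cy': 238.06845657156765, 'k1': 0.0354862991505056}
[[-0.78742519  0.616088    0.01992854  0.39663629]
 [-0.34254521 -0.46422954  0.81679478  0.17233472]
 [ 0.51246888  0.63633836  0.57658403 -1.2241166 ]
 [ 0.          0.          0.          1.        ]]
0.1 [0.26011472 0.62242635 0.2447208 ] [ 1.79914301e+02 -6.86461335e-03 -2.26857475e+01] 0.08738582331860684
```

View pics/top0.png

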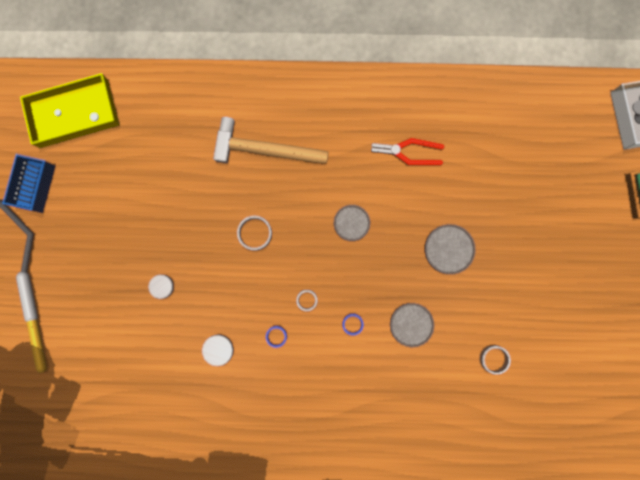

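View pics/scene0.png

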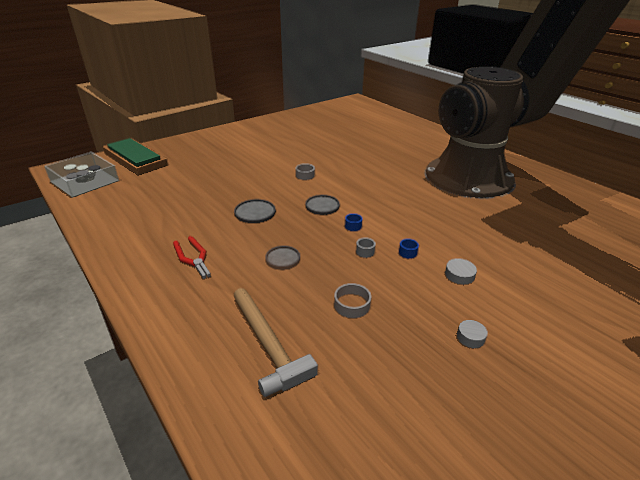

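The top view shows three grey open rings: large at (254,233), small at (307,300) and medium at (496,360). The dishes are small (352,223), large (450,249) and medium (411,325). The two rings at (277,336) and (352,324) are blue look-alikes, and the two closed discs at (160,287) and (217,351) are the blocks. The scene view agrees.

```bash
cat > h.py <<'E'
import numpy as np,cv2
from plant import r
def ray(c,uv,z):
    K=np.array([[c["fx"],0,c["cx"]],[0,c["fy"],c["cy"]],[0,0,1]]);uv=np.asarray(uv,float).reshape(-1,1,2)
    p=cv2.undistortPoints(uv,K,np.array([c["k1"],0,0,0.]))[:,0]
    V=np.asarray(c["view"]);R,t=V[:3,:3],V[:3,3];o=-R.T@t
    d=np.c_[p[:,0],-p[:,1],-np.ones(len(p))]@R
    return o+d*((z-o[2])/d[:,2])[:,None]
def metal(im):
    h=cv2.cvtColor(im,cv2.COLOR_BGR2HSV);return ((h[...,1]<90)&(h[...,2]>50)).astype(np.uint8)*255
E
python3 - <<'E'
from h import *
im=cv2.imread("pics/top0.png");c=r.camera_info("top");m=metal(im);m[:100]=0
big=[]
exp={"bangle_large":(254,233,.012),"bangle_med":(496,360,.012),"bangle_small":(307,300,.012),"dish_large":(450,249,.0045),"dish_med":(411,325,.0045),"dish_small":(352,223,.0045)}
cs,_=cv2.findContours(m,cv2.RETR_EXTERNAL,cv2.CHAIN_APPROX_NONE)
for n,(u,v,z) in exp.items():
    q=min(cs,key=lambda q:np.hypot(*(np.array(cv2.minEnclosingCircle(q)[0])-(u,v))))
    P=ray(c,q.reshape(-1,2),z)[:,:2]*1000
    (x,y),R=cv2.minEnclosingCircle(P.astype(np.float32));M=cv2.moments(P.astype(np.float32))
    print(n,np.round([x,y,2*R,M["m10"]/M["m00"],M["m01"]/M["m00"],2*np.sqrt(M["m00"]/np.pi),np.hypot(x,y)],1))
t=im[205:385,235:525];cv2.imwrite("pics/crop.png",cv2.resize(t,None,fx=2.7,fy=2.7,interpolation=2))
E
```

```text
bangle_large [595.6 193.1  68.4 596.  192.7  65.9 626.2]
bangle_med [ 364.4 -275.5   56.2  364.5 -275.6   53.3  456.8]
bangle_small [468.1  86.9  40.6 468.2  86.9  38.8 476.1]
dish_large [ 574.3 -188.2   95.7  574.3 -188.1   93.6  604.3]
dish_med [ 426.2 -116.4   82.2  426.1 -116.3   80.   441.8]
dish_small [621.1   2.8  69.3 621.1   3.   66.9 621.1]
```

View pics/crop.png

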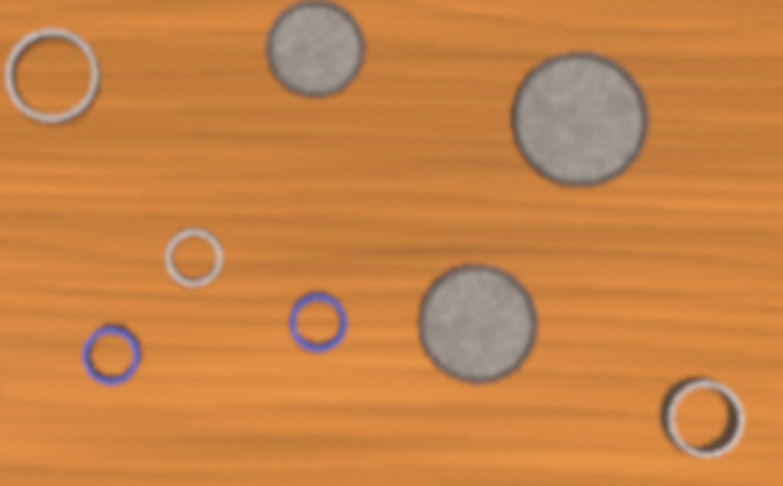

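The crop confirms that the three grey open rings are the bangles, the two blue ones are decoys, and the solid grey discs with dark rims are the dishes. The measured sizes match. I'm moving over the large bangle.

jog_arm([
  [[1,1.5,-2,0,0],[1,3,-4,0,0],[1,3.5,-4.5,0,0],[1,3.5,-4.5,0,0],[1,3.5,-4.5,0,0],[1,3.5,-4.5,0,0],[1,3.5,-4.5,0,0],[1,3.5,-4.5,0,0]],
], force=15)

```text
time_s: 1.1
tcp_pos: [0.516, 0.2902, 0.2457]
eef_rot: [-180.0, -0.0, -22.7]
contact_force: [0.2, -0.2, 1.0]
gripper_width: 0.0877
gripper_force: 0.0
```

jog_arm([
  [[1,3.5,-4.5,0,0],[1,3,-4,0,0],[1,1.6,-1.4,0,0],[1,0,0,0,0],[1,0,0,0,0]],
])

```text
time_s: 1.72
tcp_pos: [0.5958, 0.1941, 0.2454]
eef_rot: [180.0, 0.0, -22.7]
contact_force: [-1.0, 0.2, 0.5]
gripper_width: 0.0873
gripper_force: 0.0
```

Run:
```python
from h import *
s=r.get_state();print(s["time_s"],s["tcp_pos"],s["eef_rot"],s["joints"])
c=r.camera_info("wrist");print(c);cv2.imwrite("pics/w1.png",r.capture("wrist"))
```

```text
1.725 [0.59578781 0.19406996 0.24538745] [ 1.79992320e+02  2.12730421e-02 -2.26702626e+01] [ 3.58579918e+01  1.60526555e+01 -5.78735454e+00 -1.52250306e-02
 -6.81776474e+01  3.14774088e+01]
{'fx': 343.5969783720887, 'fy': 343.5969783720887, 'cx': 320.9456941927656, 'cy': 239.21069034086906, 'k1': -0.015347317236544557, 'view': array([[-3.85725852e-01, -9.22613161e-01,  7.23074105e-04,
         4.08795014e-01],
       [ 8.85130656e-01, -3.70276070e-01, -2.81849877e-01,
        -4.22018264e-01],
       [ 2.60306143e-01, -1.08076769e-01,  9.59458245e-01,
        -5.25077393e-01],
       [ 0.00000000e+00,  0.00000000e+00,  0.00000000e+00,
         1.00000000e+00]])}
```

View pics/w1.png

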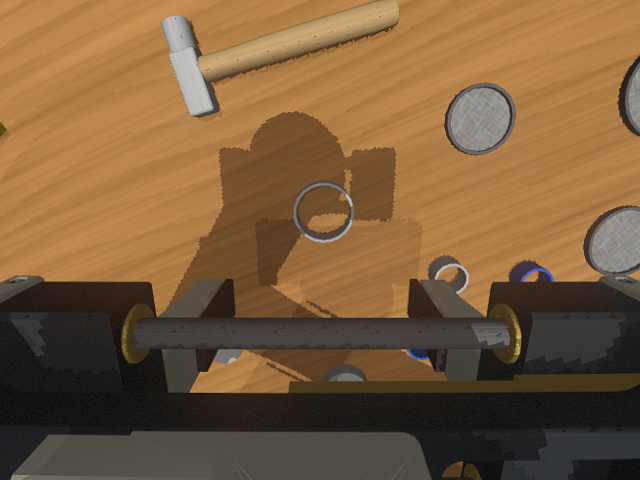

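The wrist view shows the large bangle centred at about (324,212) and the small dish at (480,118). I'll cross-check both against the top view.

Run:
```python
from h import *
c=r.camera_info("wrist")
print(ray(c,[[324,212]],.024),ray(c,[[293,212],[355,212],[324,181],[324,243]],.024),ray(c,[[480,118]],.009))
```

```text
[[0.59670715 0.19044088 0.024     ]] [[0.60947871 0.22103219 0.024     ]
 [0.58394016 0.15984128 0.024     ]
 [0.62713075 0.17783501 0.024     ]
 [0.56468666 0.20370751 0.024     ]] [[0.62331698 0.00400513 0.009     ]]
```

jog_arm([
  [[1,0,-0.2,-2,0],[1,0,0,-4,0],[1,0,0,-4,0],[1,0,0,-4,0],[1,0,0,-3,0],[1,0,0,-2,0],[1,0,0,-1.6,0],[1,0,0,-1,0]],
])

```text
time_s: 2.78
tcp_pos: [0.5959, 0.1925, 0.029]
eef_rot: [180.0, 0.0, -22.6]
contact_force: [0.2, 0.9, 1.4]
gripper_width: 0.0872
gripper_force: 0.0
```

jog_arm([
  [[0.45,0,0,0,0],[0.3,0,0,0,0],[0.2,0,0,0,0],[0.2,0,0,0,0],[0.2,0,0,0,0],[0.2,0,0,0,0]],
])

```text
time_s: 3.52
tcp_pos: [0.5967, 0.192, 0.0303]
eef_rot: [-179.9, -0.0, -22.7]
contact_force: [-1.2, 0.8, 6.3]
gripper_width: 0.0668
gripper_force: 15.0
```

jog_arm([
  [[0.2,0,0,0.5,0],[0.2,0,0,1.5,0],[0.2,0,0,2.5,0],[0.2,0,-1,2.5,0],[0.2,-0.2,-3,0,0],[0.2,-0.3,-4.5,0,0],[0.2,-0.3,-4.5,0,0],[0.2,-0.3,-4.5,0,0]],
])

```text
time_s: 4.53
tcp_pos: [0.5851, 0.0155, 0.1005]
eef_rot: [-180.0, -0.0, -22.7]
contact_force: [0.3, 0.2, -0.7]
gripper_width: 0.066
gripper_force: 15.0
```

jog_arm([
  [[0.2,-0.3,-4.5,0,0],[0.2,-0.3,-4.5,0,0],[0.2,-0.3,-4.5,0,0],[0.2,-0.2,-4,0,0],[0.2,0,-2,0,0],[0.2,0,-1,0,0],[0.2,0,0,0,0],[0.2,0,0,0,0]],
])

```text
time_s: 5.52
tcp_pos: [0.5744, -0.1873, 0.0996]
eef_rot: [-180.0, 0.0, -22.6]
contact_force: [0.2, 0.1, -0.2]
gripper_width: 0.0664
gripper_force: 15.0
```

Run:
```python
from h import *
s=r.get_state();print(s["time_s"],s["tcp_pos"],s["gripper_width"],s["contact_force"])
cv2.imwrite("pics/w2.png",r.capture("wrist"))
```

```text
5.525 [ 0.57442619 -0.18728737  0.09962228] 0.06639072090537083 [ 0.19003485  0.14515418 -0.16090483]
```

View pics/w2.png

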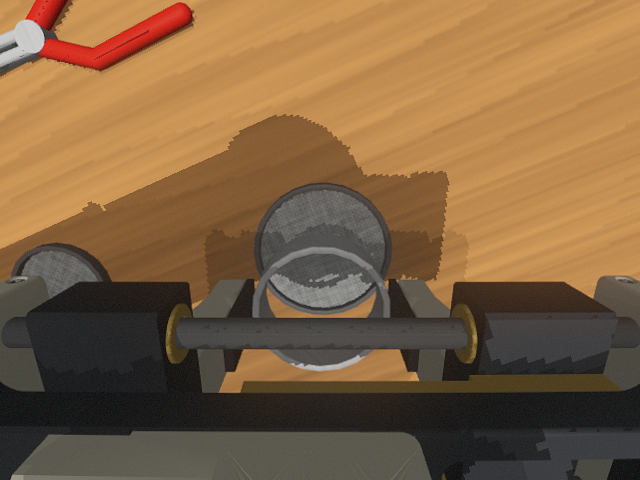

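The bangle hangs level in the jaws, its top rim centred at about (320,309). The dish is centred at about (323,248).

Run:
```python
from h import *
c=r.camera_info("wrist");print(ray(c,[[322.5,248]],.009),ray(c,[[320.5,308.5]],.094),ray(c,[[61,290]],.009))
```

```text
[[ 0.57790176 -0.18977327  0.009     ]] [[ 0.57624434 -0.18762606  0.094     ]] [[6.21907686e-01 1.63242688e-04 9.00000000e-03]]
```

jog_arm([
  [[0.2,0,0,-1,0],[0.2,0,0,-2,0],[0.2,0,0,-1.5,0],[0.2,0,0,-1,0],[0.2,0,0,-0.5,0],[0.2,0,0,-0.2,0],[0.2,0,0,-0.1,0],[0.2,0,0,0,0]],
])

```text
time_s: 6.58
tcp_pos: [0.5745, -0.1883, 0.0369]
eef_rot: [-180.0, -0.0, -22.7]
contact_force: [-0.2, 1.0, -0.9]
gripper_width: 0.0664
gripper_force: 15.0
```

jog_arm([
  [[0.2,0,0,-0.1,0],[0.2,0,0,-0.1,0],[0.2,0,0,0,0],[0.2,0,0,0,0]],
])

```text
time_s: 7.08
tcp_pos: [0.5743, -0.1882, 0.0346]
eef_rot: [-180.0, -0.0, -22.7]
contact_force: [-0.5, 0.3, -1.7]
gripper_width: 0.0663
gripper_force: 15.0
```

jog_arm([
  [[0.2,0,0,-0.1,0],[0.2,0,0,0,0],[0.2,0,0,0,0]],
])

```text
time_s: 7.45
tcp_pos: [0.5744, -0.1882, 0.0343]
eef_rot: [-180.0, -0.0, -22.7]
contact_force: [-2.3, 1.4, 6.2]
gripper_width: 0.0666
gripper_force: 15.0
```

It has touched down at 6 N, so I'll open slowly and lift.

jog_arm([
  [[0.5,0,0,0,0],[0.58,0,0,0,0],[0.7,0,0,0,0],[0.85,0,0,0,0],[1,0,0,0,0],[1,0,0,0,0]],
])

```text
time_s: 8.2
tcp_pos: [0.5742, -0.1882, 0.0335]
eef_rot: [180.0, 0.0, -22.7]
contact_force: [0.3, -0.6, -0.3]
gripper_width: 0.0872
gripper_force: 0.0
```

jog_arm([
  [[1,0,0,0.5,0],[1,0,0,1.5,0],[1,0,0,3,0],[1,0,0,4,0],[1,0,0,4,0],[1,0,0,2,0],[1,0,0,1,0],[1,0,0,0,0]],
])

```text
time_s: 9.2
tcp_pos: [0.5744, -0.1882, 0.1943]
eef_rot: [-180.0, -0.1, -22.7]
contact_force: [0.1, -0.4, -0.0]
gripper_width: 0.0875
gripper_force: 0.0
```

Run:
```python
from h import *
s=r.get_state();print(s["time_s"],s["tcp_pos"],s["gripper_width"],s["joints"])
cv2.imwrite("pics/w3.png",r.capture("wrist"))
```

```text
9.2 [ 0.5743759  -0.18821573  0.19434307] 0.08750742043312848 [ 3.56766329e-01  1.60717228e+01 -1.27502999e+01 -2.08603047e-03
 -6.11015298e+01  6.69626353e+01]
```

View pics/w3.png

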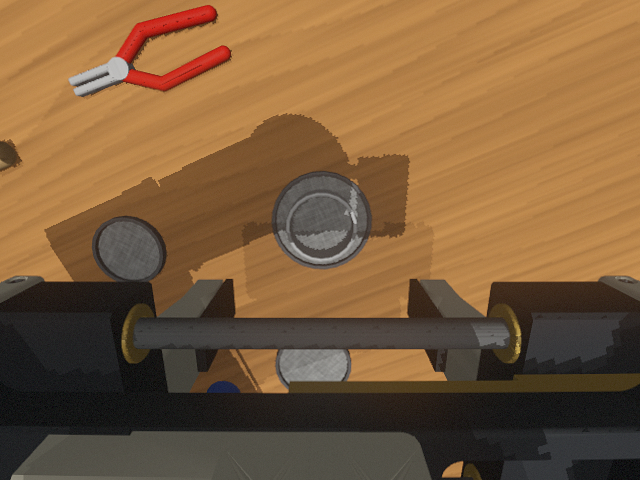

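The large bangle lies flat inside its dish at (322,220). Next is the medium bangle.

jog_arm([
  [[1,-1.5,-0.6,0,0],[1,-3,-1.2,0,0],[1,-3.5,-1.5,0,0],[1,-3.5,-1.5,0,0],[1,-3.5,-1.5,0,0],[1,-3,-1.2,0,0],[1,-2,-0.8,0,0],[1,-1,-0.4,0,0]],
])

```text
time_s: 10.25
tcp_pos: [0.3632, -0.2757, 0.1936]
eef_rot: [-180.0, -0.0, -22.7]
contact_force: [-0.2, 0.4, 0.2]
gripper_width: 0.0876
gripper_force: 0.0
```

jog_arm([
  [[1,0,0,0,0],[1,0,0,0,0]],
])

```text
time_s: 10.5
tcp_pos: [0.365, -0.2752, 0.1936]
eef_rot: [180.0, -0.0, -22.7]
contact_force: [0.2, 0.2, -0.4]
gripper_width: 0.0878
gripper_force: 0.0
```

Run:
```python
from h import *
s=r.get_state();print(s["time_s"],s["tcp_pos"],s["gripper_width"],s["joints"])
cv2.imwrite("pics/w4.png",r.capture("wrist"))
```

```text
10.5 [ 0.36502346 -0.27518374  0.19356748] 0.08784290613617429 [-1.22000804e+01  2.16823233e+00 -3.00807563e+01  5.63728363e-03
 -5.77384834e+01  7.95368455e+01]
```

View pics/w4.png

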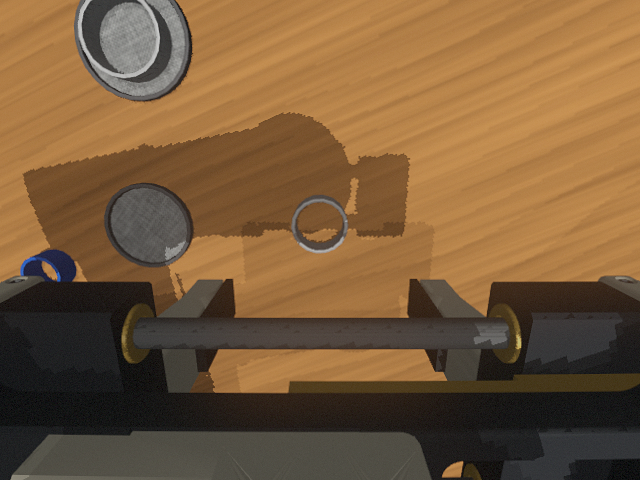

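The medium bangle is at (320,224) and the medium dish at (149,225).

Run:
```python
from h import *
c=r.camera_info("wrist");a=ray(c,[[292,224],[349,224],[320,223.5]],.024);print(a,np.linalg.norm(a[0]-a[1]),ray(c,[[149,225]],.009))
```

```text
[[ 0.37731044 -0.25122133  0.024     ]
 [ 0.3569999  -0.29983644  0.024     ]
 [ 0.36777084 -0.27528411  0.024     ]] 0.05268725183868683 [[ 0.42723675 -0.11970157  0.009     ]]
```

jog_arm([
  [[1,0.1,0,-1.5,0],[1,0,0,-3,0],[1,0,0,-3,0],[1,0,0,-3,0],[1,0,0,-2.5,0],[1,0,0,-1.8,0],[1,0,0,-1.1,0],[1,0,0,-0.5,0]],
])

```text
time_s: 11.55
tcp_pos: [0.365, -0.275, 0.0286]
eef_rot: [180.0, 0.1, -22.7]
contact_force: [-0.6, 0.2, -0.4]
gripper_width: 0.0876
gripper_force: 0.0
```

jog_arm([
  [[0.5,0,0,0,0],[0.3,0,0,0,0],[0.1,0,0,0,0],[0,0,0,0,0],[0,0,0,0,0],[0,0,0,0,0],[0,0,0,0,0]],
])

```text
time_s: 12.42
tcp_pos: [0.3655, -0.2753, 0.0299]
eef_rot: [-180.0, -0.0, -22.7]
contact_force: [-1.3, 1.3, 5.5]
gripper_width: 0.0513
gripper_force: 15.0
```

jog_arm([
  [[0,0,0,0.5,0],[0,0,0,1.5,0],[0,0,0,2.5,0],[0,0,0,2,0],[0,0,0,0.5,0],[0,0.5,1.2,0,0],[0,1,2.5,0,0],[0,1.2,3,0,0]],
])

```text
time_s: 13.42
tcp_pos: [0.3918, -0.2072, 0.0986]
eef_rot: [180.0, 0.1, -22.7]
contact_force: [1.3, 0.1, -1.0]
gripper_width: 0.0514
gripper_force: 15.0
```

jog_arm([
  [[0,1.2,3,0,0],[0,1.2,3,0,0],[0,0.7,2,0,0],[0,0.3,1,0,0],[0,0,0,0,0],[0,0,0,0,0]],
])

```text
time_s: 14.18
tcp_pos: [0.4258, -0.1186, 0.0993]
eef_rot: [180.0, 0.0, -22.7]
contact_force: [0.4, 0.1, -1.7]
gripper_width: 0.0517
gripper_force: 15.0
```

Run:
```python
from h import *
s=r.get_state();print(s["time_s"],s["tcp_pos"],s["gripper_width"],s["contact_force"])
cv2.imwrite("pics/w5.png",r.capture("wrist"))
```

```text
14.175 [ 0.42578775 -0.11856699  0.099265  ] 0.0516611434466525 [ 0.42999988  0.10422919 -1.67940243]
```

View pics/w5.png

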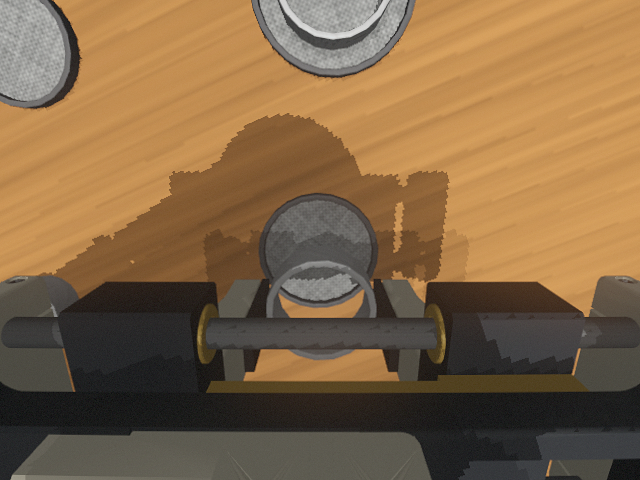

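The medium bangle hangs level, with its rim centred at about (321,310). The dish centre is at (319,250), the same alignment as before, so I'm lowering it.

jog_arm([
  [[0,0.1,0,-1,0],[0,0,0,-2,0],[0,0,0,-1.5,0],[0,0,0,-1,0],[0,0,0,-0.5,0],[0,0,0,-0.2,0],[0,0,0,-0.1,0],[0,0,0,-0.1,0]],
])

```text
time_s: 15.22
tcp_pos: [0.4275, -0.1182, 0.0358]
eef_rot: [-180.0, -0.0, -22.7]
contact_force: [0.2, 0.2, -1.5]
gripper_width: 0.0514
gripper_force: 15.0
```

jog_arm([
  [[0,0,0,-0.1,0],[0,0,0,0,0],[0,0,0,0,0]],
])

```text
time_s: 15.6
tcp_pos: [0.4273, -0.1182, 0.0346]
eef_rot: [-180.0, -0.0, -22.7]
contact_force: [-0.6, 0.0, -1.1]
gripper_width: 0.0515
gripper_force: 15.0
```

jog_arm([
  [[0,0,0,-0.1,0],[0,0,0,0,0],[0,0,0,0,0]],
])

```text
time_s: 15.98
tcp_pos: [0.4274, -0.1182, 0.0339]
eef_rot: [-180.0, -0.0, -22.7]
contact_force: [-0.9, 1.2, 5.3]
gripper_width: 0.0517
gripper_force: 15.0
```

jog_arm([
  [[0.2,0,0,0,0],[0.28,0,0,0,0],[0.4,0,0,0,0],[0.6,0,0,0,0],[0.8,0,0,0,0],[1,0,0,0,0],[1,0,0,0,0]],
])

```text
time_s: 16.85
tcp_pos: [0.4272, -0.1182, 0.0336]
eef_rot: [180.0, -0.0, -22.7]
contact_force: [-0.6, 0.3, -1.1]
gripper_width: 0.087
gripper_force: 0.0
```

jog_arm([
  [[1,0,0,0.5,0],[1,0,0,1.5,0],[1,0,0,3,0],[1,0,0,3.5,0],[1,0,0,3.5,0],[1,0.2,1,2.5,0],[1,0.5,2.5,1.5,0],[1,0.7,3.5,0,0]],
])

```text
time_s: 17.85
tcp_pos: [0.4419, -0.0477, 0.1954]
eef_rot: [-179.9, -0.2, -22.7]
contact_force: [0.8, 0.2, -0.8]
gripper_width: 0.0876
gripper_force: 0.0
```

jog_arm([
  [[1,0.7,3.5,0,0],[1,0.7,3.5,0,0],[1,0.7,3.5,0,0],[1,0.4,2,0,0],[1,0.2,1,0,0],[1,0,0,0,0],[1,0,0,0,0]],
])

```text
time_s: 18.73
tcp_pos: [0.468, 0.086, 0.1935]
eef_rot: [180.0, 0.0, -22.7]
contact_force: [0.2, 1.0, -0.3]
gripper_width: 0.0878
gripper_force: 0.0
```

Run:
```python
from h import *
s=r.get_state();print(s["time_s"],s["tcp_pos"],s["gripper_width"],s["joints"])
cv2.imwrite("pics/w6.png",r.capture("wrist"))
```

```text
18.725 [0.46795657 0.08603336 0.19350187] 0.0877526093407124 [ 3.41889031e+01  4.08280113e+00 -2.80126129e+01 -1.92918617e-03
 -5.79272271e+01  3.31008409e+01]
```

View pics/w6.png

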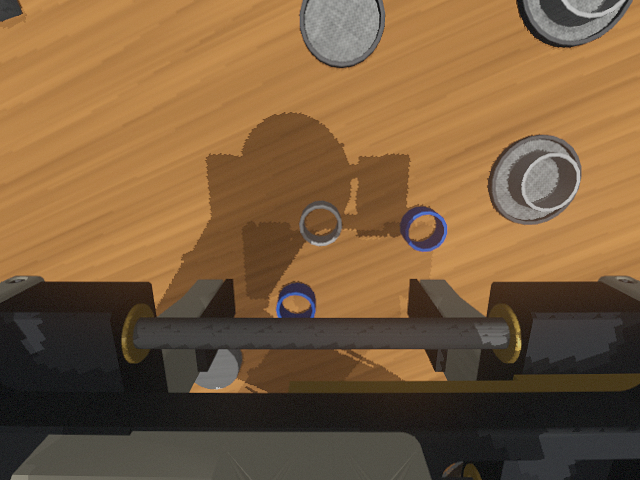

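The medium bangle is flat in its dish at (550,180). The small grey bangle is at (321,223), with blue look-alikes at (424,230) and (296,302). I'll descend with the jaws partly closed to keep clear of them.

Run:
```python
from h import *
c=r.camera_info("wrist");a=ray(c,[[300,223.5],[342,223.5],[321,223.5],[424,230]],.024);print(a,np.linalg.norm(a[0]-a[1]),ray(c,[[342,23]],.009))
```

```text
[[ 0.47786469  0.10284483  0.024     ]
 [ 0.46285406  0.0670549   0.024     ]
 [ 0.47035896  0.08495108  0.024     ]
 [ 0.42756938 -0.00104225  0.024     ]] 0.03881028149912955 [[0.6187233  0.00377921 0.009     ]]
```

jog_arm([
  [[0.7,0.1,0,-1.5,0],[0.45,0,0,-3,0],[0.45,0,0,-3,0],[0.45,0,0,-3,0],[0.45,0,0,-1.5,0],[0.45,0,0,-0.5,0],[0.45,0,0,0,0]],
])

```text
time_s: 19.65
tcp_pos: [0.4691, 0.0865, 0.0682]
eef_rot: [180.0, 0.0, -22.7]
contact_force: [0.4, 0.7, 0.3]
gripper_width: 0.0636
gripper_force: 0.0
```

jog_arm([
  [[0.45,0,0,-1,0],[0.45,0,0,-1.5,0],[0.45,0,0,-0.9,0],[0.45,0,0,-0.5,0],[0.45,0,0,0,0],[0.2,0,0,0,0],[0,0,0,0,0],[-0.2,0,0,0,0]],
])

```text
time_s: 20.65
tcp_pos: [0.4694, 0.0868, 0.0298]
eef_rot: [-180.0, -0.0, -22.7]
contact_force: [-0.2, -0.1, 1.0]
gripper_width: 0.0395
gripper_force: 15.5
```

jog_arm([
  [[-0.3,0,0,0,0],[-0.3,0,0,0,0],[-0.3,0,0,0,0],[-0.3,0,0,0,0]],
])

```text
time_s: 21.15
tcp_pos: [0.4694, 0.0869, 0.0298]
eef_rot: [-180.0, -0.0, -22.7]
contact_force: [-1.6, 0.9, 4.7]
gripper_width: 0.0396
gripper_force: 15.0
```

jog_arm([
  [[-0.3,0,0,0.5,0],[-0.3,0,0,1.5,0],[-0.3,0,0,2.5,0],[-0.3,0,0,2,0],[-0.3,0,0,0.5,0],[-0.3,1,-0.6,0,0],[-0.3,2.5,-1.4,0,0],[-0.3,3,-1.7,0,0]],
])

```text
time_s: 22.15
tcp_pos: [0.5348, 0.0491, 0.0985]
eef_rot: [179.9, 0.1, -22.6]
contact_force: [0.7, -0.1, -1.4]
gripper_width: 0.0395
gripper_force: 15.0
```

jog_arm([
  [[-0.3,3,-1.7,0,0],[-0.3,3,-1.6,0,0],[-0.3,1.8,-1,0,0],[-0.3,0.8,-0.4,0,0],[-0.3,0,0,0,0],[-0.3,0,0,0,0]],
])

```text
time_s: 22.9
tcp_pos: [0.6195, 0.003, 0.0992]
eef_rot: [180.0, 0.0, -22.7]
contact_force: [0.3, 0.2, -0.5]
gripper_width: 0.0395
gripper_force: 15.0
```

Run:
```python
from h import *
s=r.get_state();print(s["time_s"],s["tcp_pos"],s["gripper_width"],s["contact_force"])
cv2.imwrite("pics/w7.png",r.capture("wrist"))
```

```text
22.9 [0.6194889  0.00297656 0.09920246] 0.039502669633599996 [ 0.30741717  0.18803979 -0.50285491]
```

View pics/w7.png

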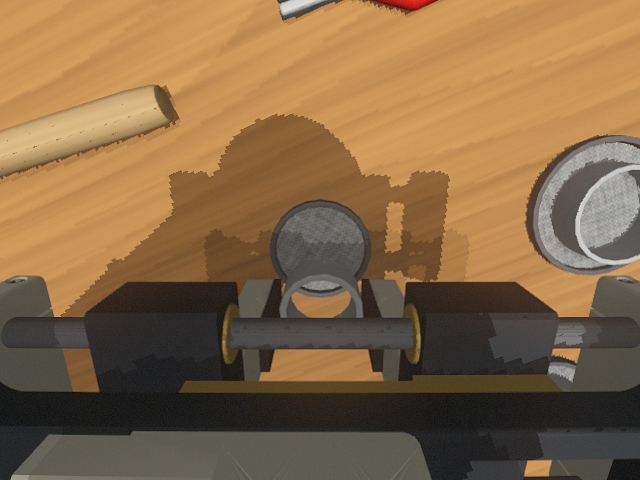

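The small bangle hangs level at about (321,310), and its dish centre is at (320,248). That is aligned, so I'm lowering it.

jog_arm([
  [[-0.3,0.1,0,-1,0],[-0.3,0,0,-2,0],[-0.3,0,0,-1.5,0],[-0.3,0,0,-1,0],[-0.3,0,0,-0.5,0],[-0.3,0,0,-0.2,0],[-0.3,0,0,-0.1,0],[-0.3,0,0,-0.1,0]],
])

```text
time_s: 23.95
tcp_pos: [0.6215, 0.0028, 0.036]
eef_rot: [-180.0, -0.0, -22.7]
contact_force: [-0.4, -0.8, -1.1]
gripper_width: 0.0399
gripper_force: 15.0
```

jog_arm([
  [[-0.3,0,0,-0.1,0],[-0.3,0,0,0,0],[-0.3,0,0,0,0]],
])

```text
time_s: 24.32
tcp_pos: [0.6213, 0.0028, 0.0346]
eef_rot: [-180.0, -0.0, -22.7]
contact_force: [0.6, 0.8, 0.4]
gripper_width: 0.0396
gripper_force: 15.0
```

jog_arm([
  [[-0.3,0,0,-0.1,0],[-0.3,0,0,0,0],[-0.3,0,0,0,0]],
])

```text
time_s: 24.7
tcp_pos: [0.6214, 0.0028, 0.0338]
eef_rot: [-180.0, -0.0, -22.7]
contact_force: [-1.0, -0.1, 3.5]
gripper_width: 0.0395
gripper_force: 15.0
```

jog_arm([
  [[-0.1,0,0,0,0],[0,0,0,0,0],[0.15,0,0,0,0],[0.4,0,0,0,0],[0.6,0,0,0,0],[0.6,0,0,0,0],[0.6,0,0,0,0]],
])

```text
time_s: 25.58
tcp_pos: [0.6213, 0.0028, 0.0335]
eef_rot: [-180.0, -0.0, -22.7]
contact_force: [-0.1, -0.4, 0.9]
gripper_width: 0.0701
gripper_force: 0.0
```

jog_arm([
  [[0.6,0,0,0.5,0],[0.6,0,0,1.5,0],[0.6,0,0,3,0],[0.6,0,0,4,0],[0.6,0,0,4,0],[0.6,0,0,3,0],[0.6,0,2,2,0],[0.6,0,4,0,0]],
])

```text
time_s: 26.58
tcp_pos: [0.6223, 0.0626, 0.2174]
eef_rot: [-179.8, -0.2, -22.8]
contact_force: [0.0, 0.8, -1.1]
gripper_width: 0.0702
gripper_force: 0.0
```

jog_arm([
  [[0.6,-1,4.5,0,0],[0.6,-1,4.5,0,0],[0.6,-1,4.5,0,0],[0.6,-1,4.5,0,0],[0.6,-1,4.5,0,0],[0.6,0,2,0,0],[0.6,0,0,0,0],[0.6,0,0,0,0]],
])

```text
time_s: 27.58
tcp_pos: [0.5714, 0.307, 0.2139]
eef_rot: [180.0, -0.0, -22.7]
contact_force: [-0.5, -1.0, -0.8]
gripper_width: 0.0702
gripper_force: 0.0
```

Run:
```python
from h import *
s=r.get_state();print(s["time_s"],s["tcp_pos"])
cv2.imwrite("pics/top9.png",r.capture("top"));cv2.imwrite("pics/sc9.png",r.capture("scene")[140:380,150:510].repeat(2,0).repeat(2,1))
```

```text
27.575 [0.57138686 0.30695051 0.21391487]
```

View pics/top9.png

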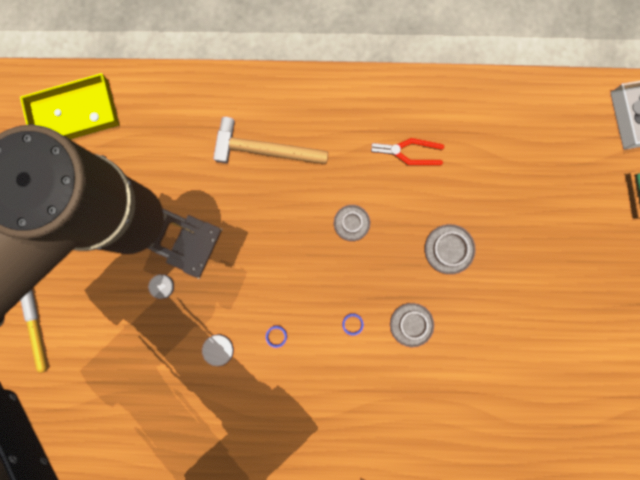

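View pics/sc9.png

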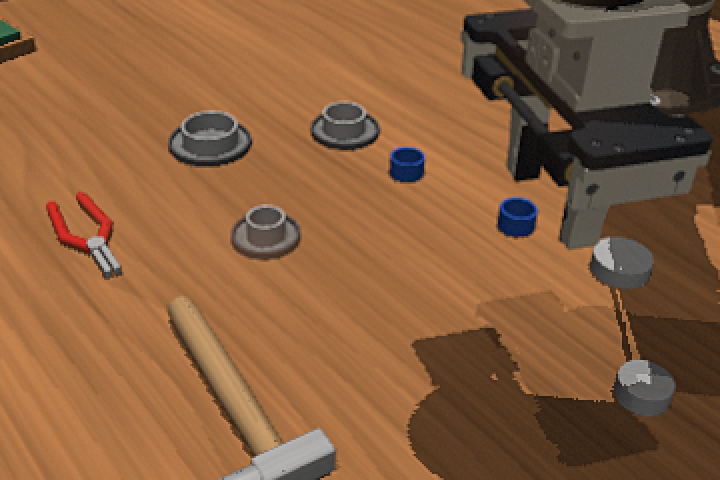

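Each bangle lies flat in its matching dish, at (352,222), (452,249) and (412,325) in the top view. The blocks, pliers, hammer and blue rings are where they started.

```bash
python3 -c "
from plant import r
print(r.close_job())"
```

```text
the job is handed in; nothing more can be done
None
```

The job is handed in: all three bangles lie flat in their matching dishes, set down gently in largest-to-smallest order at about 28 s, and the final pictures show nothing else moved.

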